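Line up the vitamin tubs by size

ROBOT

A 6-joint arm with a two-finger parallel gripper is mounted at the origin on the work surface. World frame = base frame: x ahead of the robot, y to its left, z up, the work surface at z = 0. Lengths are in m, angles in degrees, forces in N, time in s.
With the tool pointing down it reaches from about 0.325 to 0.9 m from the base axis. Payload 6.1 kg.
Tool frame: the origin (TCP) lies midway between the tips of the shut fingers; the grasp point (between the pads) lies 19 mm behind it; z points along the fingers, y is the line along which they close (so a half turn about z gives the same grasp; the last joint's range is limited). The gripper opens to 85 mm and grips with 20 to 120 N. Pads are 22 mm wide; open, the fingers measure 114 mm over their backs; the gripper's body (76 mm by 85 mm) begins 54 mm behind the grasp point. The pads swing forward as they close: fully open they stand 13 mm farther back than shut.
Start: joints at [-78.501, 12.628, 87.462, -0, 79.91, -7.225], TCP at [0.201, -0.592, 0.231] pointing down, gripper open.
Joint ranges: [-170.65, 170.65], [-52.31, 119.04], [5.05, 147.46], [-71.25, 251.25], [11.57, 151.72], [-153.62, 153.62]. Speed limits (degrees/s): [147.25, 147.25, 172.46, 180, 180, 180].

INTERFACE

Orientations are given as [roll, pitch, yaw] about the fixed x, y, z axes, in that order (R = Rz(yaw) Ry(pitch) Rx(roll)).
In Python, from plant import robot, cams gives the robot as it stands. The module is installed in compiled form; this text tells all that it offers.
- The arm moves only by the tool move_arm, never from a script. Its arguments are lists of equal length, an entry for each row: "slide": the shift along the tool's x, y, z in mm, a list of three; "delta_rot": the turn, a rotation vector about the tool's x, y, z in degrees, a list of three; "gripper": the opening, from -1 (shut) to 1 (fully open), so that 0 is half open. A call has 1 to 10 rows; each row shifts and turns the commanded pose from where the row before left it, along the tool's axes as they then stand; what a row does not reach is not made up. A row lasts 1/12 s, in which the tool goes at most 41.7 mm and 7.16 degrees, less where a joint would pass 70% of its speed; a pose out of reach is approached as far as the arm can. A call with a gripper value outside its range is refused whole. The fingers move at their own pace and stop on an object; the grip force is fixed at half the most. Time passes only in rows, so rows that do not move let the fingers close. It gives the time, the measured TCP pose, the force, the opening and the grip force at its end, in the units of the state.
- robot.read_state(): the state, without advancing time (a new reading comes with each control period).
- cams.camera(name): name is "scene" or "top"; returns the picture (480x640x3 uint8, red, green, blue); there is no depth.
- cams.get_calibration(name): a dict with "intrinsics" (3x3 intrinsics, pixels), "k1" (the pictures are not rectified: a ray, as slopes to the right and down, at radius r is drawn at 1 + k1 r^2 times it, then the intrinsics apply), "view" (4x4, takes a point from world to camera coordinates). Camera axes: x right, y down, z forward; pixel columns grow to the right and rows downward; lengths in m; the calibration is good to about 2 mm. A picture is of the moment at which its call begins. get_calibration takes no time and is no camera call.
- robot.finish_job(): hands the job in; it is judged then, once.
The state is a dict: "t": time; "joint_positions": joint angles; "joint_velocities": joint speeds; "effort": joint torques, N m; "eef_pos": TCP position; "orientation": TCP orientation; "ft_force": force on the tool from outside, world axes, zero at the start; "ft_torque": the same for the moment, N m; "width": finger opening in m; "finger_force": force on a finger pad.
Only numpy, scipy, OpenCV 4.12 (cv2) and the standard library are available. Lean on these libraries where they do the work, as an engineer would, in place of code of your own. Each camera call takes 0.05 s, during which the arm holds its last target. There are 200 camera calls.

TASK

Line the four teal vitamin tubs up by size on the row of cork rounds, one tub to each round: the largest goes on the round next to the white push dispenser and each following round takes the next smaller tub, so that the smallest ends farthest from the dispenser. Stand each tub upright and well centred on its round and let go of it; never tip a tub over, and leave the ribbed dish where it stands.

Things in the scene. Friction and masses are not known exactly. Their poses are not given: they have to be found in the camera images.
- tub_small: The smallest of four closed teal screw-top vitamin tubs with a plain white paper band, an upright cylinder 40 mm in diameter and 36 mm tall, standing on the table in front of the tier; the top 13 mm is its ridged teal lid, screwed tight. Origin: centre of its underside; z up along its axis.
- tub_medium: The second smallest of four closed teal screw-top vitamin tubs with a plain white paper band, an upright cylinder 46 mm in diameter and 50 mm tall, standing on the table in front of the tier; the top 13 mm is its ridged teal lid, screwed tight. Origin: centre of its underside; z up along its axis.
- tub_large: The second largest of four closed teal screw-top vitamin tubs with a plain white paper band, an upright cylinder 52 mm in diameter and 64 mm tall, standing on the table in front of the tier; the top 13 mm is its ridged teal lid, screwed tight. Origin: centre of its underside; z up along its axis.
- tub_largest: The largest of four closed teal screw-top vitamin tubs with a plain white paper band, an upright cylinder 58 mm in diameter and 78 mm tall, standing on the table in front of the tier; the top 13 mm is its ridged teal lid, screwed tight. Origin: centre of its underside; z up along its axis.
- round_a: The leftmost (towards +y) of four equal cork rounds fixed in a straight row, 85 mm from centre to centre, on a low grey powder-coated steel tier (120 mm deep, deck 30 mm above the table) that stands beyond the tubs. A flat disc 66 mm in diameter and 3 mm thick. Origin: centre of its underside, on the deck (the tub stands 3 mm higher); its y axis runs along the row to the left, x across the row away from the robot, z up.
- round_b: The second from the left of four equal cork rounds fixed in a straight row, 85 mm from centre to centre, on a low grey powder-coated steel tier (120 mm deep, deck 30 mm above the table) that stands beyond the tubs. A flat disc 66 mm in diameter and 3 mm thick. Origin: centre of its underside, on the deck (the tub stands 3 mm higher); its y axis runs along the row to the left, x across the row away from the robot, z up.
- round_c: The third from the left of four equal cork rounds fixed in a straight row, 85 mm from centre to centre, on a low grey powder-coated steel tier (120 mm deep, deck 30 mm above the table) that stands beyond the tubs. A flat disc 66 mm in diameter and 3 mm thick. Origin: centre of its underside, on the deck (the tub stands 3 mm higher); its y axis runs along the row to the left, x across the row away from the robot, z up.
- round_d: The rightmost (towards -y) of four equal cork rounds fixed in a straight row, 85 mm from centre to centre, on a low grey powder-coated steel tier (120 mm deep, deck 30 mm above the table) that stands beyond the tubs. A flat disc 66 mm in diameter and 3 mm thick. Origin: centre of its underside, on the deck (the tub stands 3 mm higher); its y axis runs along the row to the left, x across the row away from the robot, z up.
- dispenser: White push dispenser (66 mm wide, 44 mm deep, from 95 to 195 mm above the table, with a small nozzle below) bolted to a steel upright at one end of the tier, in line with the row and 132 mm beyond the centre of the end round; it may be at the left or the right end. The other end has a bare upright of the same height (200 mm above the table). Origin: on the deck below the dispenser; axes as the rounds'.
- dish: Blue glazed ribbed dish, open, rim 90 mm in diameter, 28 mm high, standing among the tubs. A bystander to be left where it is. Origin: centre of its underside.
Things that resemble listed ones, but are neither listed nor needed, are in the scene too. What is shaped like the tub_small but purple is not meant.

How it is judged (in metres and radians):
At the end, for the whole second after the job is handed in: Each tub stands upright (within 0.1 rad) and at rest on its own cork round, within 12 mm of the round's centre, in order of size with the largest on the round next to the dispenser and the smallest farthest from it; nothing is held, and the dish is within 30 mm of where it began (((horizontal distance between dispenser and round_a below 0.25 m and horizontal distance between tub_small and round_d below 0.012 m and horizontal distance between tub_medium and round_c below 0.012 m and horizontal distance between tub_large and round_b below 0.012 m and horizontal distance between tub_largest and round_a below 0.012 m) or (not (horizontal distance between dispenser and round_a below 0.25 m) and horizontal distance between tub_small and round_a below 0.012 m and horizontal distance between tub_medium and round_b below 0.012 m and horizontal distance between tub_large and round_c below 0.012 m and horizontal distance between tub_largest and round_d below 0.012 m)) and z of tub_small in the frame of round_a between -0.001 and 0.008 m and angle between each of tub_small, tub_medium, tub_large, tub_largest's own z axis and vertical below 0.1 rad and linear speed of each of tub_small, tub_medium, tub_large, tub_largest below 0.02 m/s and contact force between each of tub_small, tub_medium, tub_large, tub_largest and the fingers below 0.1 N and z of tub_medium in the frame of round_a between -0.001 and 0.008 m and z of tub_large in the frame of round_a between -0.001 and 0.008 m and z of tub_largest in the frame of round_a between -0.001 and 0.008 m and distance of dish from where it was at the start of the episode below 0.03 m); the robot touches nothing.
It fails at once if a tub is tipped over (more than 0.6 rad) (angle between any of tub_small, tub_medium, tub_large, tub_largest's own z axis and vertical above 0.6 rad).
It fails at once if the ribbed dish is shifted by more than 30 mm (distance of dish from where it was at the start of the episode above 0.03 m).
It also fails if it takes over 128 s, if anything falls off the work surface, if the arm or the gripper's body presses on something with over 40 N, if the wrist force passes 120 N, or if a joint passes its speed limit or range.

## Working session

There is one attempt and no reset: what is moved stays moved. The work goes in short steps, Python scripts to look and compute and a tool call to move; the robot and the scene stay as the last step left them, time stands still between calls to the robot, and variables do not carry over. Pictures are saved under pics/ and viewed, at most 14 in all, crops included, and the job is handed in when it is done.

Besides the shell and the picture viewer there is one more tool, called after "Emit:" by a JSON object that holds its "api" and its "payload". move_arm: Moves the arm, as the interface text tells. Its arguments: {"type":"object","properties":{"slide":{"type":"array"},"delta_rot":{"type":"array"},"gripper":{"type":"array"}},"required":["slide","delta_rot","gripper"]}

```bash
mkdir -p pics; python3 - <<'E'
from plant import robot,cams
import cv2
s=robot.read_state();print({k:s[k] for k in('t','eef_pos','orientation','width')})
for n in('scene','top'):
    cv2.imwrite(f'pics/{n}0.png',cams.camera(n)[:,:,::-1]);print(cams.get_calibration(n))
E
```

```text
{'t': 0.0, 'eef_pos': array([ 0.20049673, -0.59133472,  0.23018581]), 'orientation': array([-1.79889202e+02, -1.39034896e-02,  1.87227242e+01]), 'width': 0.0857479408027152}
{'intrinsics': array([[477.16204086,   0.        , 316.72882412],
       [  0.        , 477.16204086, 248.1379855 ],
       [  0.        ,   0.        ,   1.        ]]), 'k1': -0.008228883212396705, 'view': array([[-0.60449971,  0.79660001, -0.00292088,  0.28497192],
       [ 0.64611467,  0.48815263, -0.58672212, -0.30050756],
       [-0.46595701, -0.35656058, -0.80978307,  1.19095357],
       [ 0.        ,  0.        ,  0.        ,  1.        ]])}
{'intrinsics': array([[556.8484313 ,   0.        , 317.54181837],
       [  0.        , 556.8484313 , 238.1322639 ],
       [  0.        ,   0.        ,   1.        ]]), 'k1': -0.11315051099368713, 'view': array([[-0.01379545, -0.99968794, -0.02082584,  0.01077643],
       [-0.99448796,  0.01588278, -0.10364092,  0.50643589],
       [ 0.10393935,  0.01928128, -0.99439672,  1.00207964],
       [ 0.        ,  0.        ,  0.        ,  1.        ]])}
```

View pics/scene0.png

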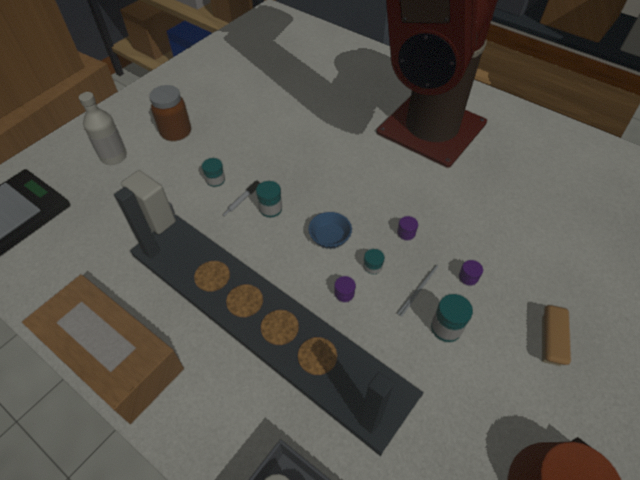

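View pics/top0.png

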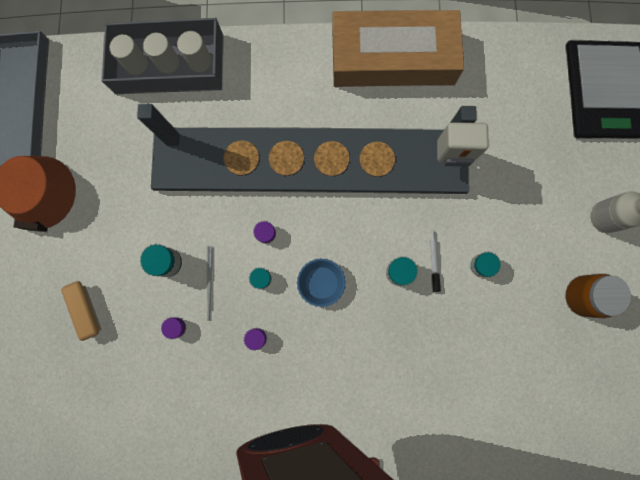

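Top view: the teal tubs are at (157,260) largest, (402,271) large, (487,264) medium and (260,278) small. The rounds are at (241,157), (286,157), (332,157) and (377,158). The dispenser is at (463,143), the right (-y) end, so largest→d, large→c, medium→b, small→a. Candidates for tub_small: teal (260,278), and purple (264,232), (173,328) and (255,339). I choose the teal one. The dish is at (321,283).

```bash
cat > h.py <<'E'
import numpy as np,cv2
from plant import robot,cams
H={'small':.036,'medium':.050,'large':.064,'largest':.078}
def ray(n,u,v,z):
    c=cams.get_calibration(n);K=c['intrinsics'];V=c['view']
    p=cv2.undistortPoints(np.array([[[u,v]]],float),K,np.array([c['k1'],0,0,0,0.]))[0,0]
    d=V[:3,:3].T@np.array([p[0],p[1],1]);o=-V[:3,:3].T@V[:3,3]
    return (o+d*(z-o[2])/d[2])
def blobs(img,lo,hi,amin=80):
    m=cv2.inRange(cv2.cvtColor(img,cv2.COLOR_RGB2HSV),lo,hi)
    m=cv2.morphologyEx(m,cv2.MORPH_OPEN,np.ones((3,3)))
    n,l,s,c=cv2.connectedComponentsWithStats(m)
    return [(c[i].round(1),s[i]) for i in range(1,n) if s[i][4]>amin]
TEAL=((80,120,30),(98,255,255))
CORK=((8,90,25),(20,255,255))
E
python3 - <<'E'
from h import *
t=cams.camera('top');s=cams.camera('scene')
for n,im in(('top',t),('scene',s)):
    print(n)
    for c,st in blobs(im,*TEAL): print('teal',c,st,[ray(n,*c,h-(.003 if n=='top' else .0055)).round(4)[:2].tolist() for h in H.values()])
    for c,st in blobs(im,*CORK): print('cork',c,st,ray(n,*c,.033).round(4)[:2])
    for c,st in blobs(im,(100,80,40),(115,255,255),300): print('dish',c,st,ray(n,*c,.02).round(4)[:2])
    for c,st in blobs(im,(125,80,30),(150,255,255)): print('purple',c,ray(n,*c,.03).round(3)[:2])
cv2.imwrite('pics/crop.png',cv2.resize(t[210:370,120:520],None,fx=2,fy=2)[:,:,::-1])
E
```

```text
top
teal [156.9 259.8] [141 245  33  30 804] [[0.4702, 0.302], [0.4692, 0.2976], [0.4682, 0.2932], [0.4673, 0.2888]]
teal [487.1 264.2] [475 253  25  24 474] [[0.4528, -0.3073], [0.4521, -0.3033], [0.4513, -0.2993], [0.4506, -0.2953]]
teal [402.5 270.8] [389 258  28  27 604] [[0.4435, -0.151], [0.4429, -0.1492], [0.4423, -0.1473], [0.4417, -0.1455]]
teal [259.6 278. ] [250 269  20  19 316] [[0.4342, 0.1101], [0.4338, 0.1084], [0.4333, 0.1066], [0.4328, 0.1049]]
cork [396.6  49.8] [ 333   10  131   76 7529] [ 0.8684 -0.1543]
cork [241.  157.4] [224 141  35  34 949] [0.6605 0.1447]
cork [286.  157.6] [269 141  35  34 956] [0.6582 0.06  ]
cork [331.3 158. ] [314 141  35  35 969] [ 0.6558 -0.0246]
cork [376.8 158.6] [360 142  35  34 963] [ 0.6532 -0.1095]
cork [ 35.9 189.4] [   0  156   75   72 4387] [0.6093 0.5468]
cork [582.1 295.7] [566 274  40  44 995] [ 0.391  -0.4847]
cork [ 79.8 310.6] [  62  282   37   58 1213] [0.3767 0.4498]
dish [320.9 282.2] [ 298  259   47   47 1775] [ 0.4254 -0.0017]
purple [264.1 231.8] [0.52  0.102]
purple [172.9 327.5] [0.345 0.272]
purple [254.7 338.8] 
[... 757 characters left out ...]
152  101   38   39 1008] [ 0.3949 -0.4982]
cork [211.6 275.6] [194 261  36  30 842] [ 0.6563 -0.1077]
cork [108.  349.8] [  24  276  159  147 8867] [ 0.8703 -0.1426]
cork [244.1 300.4] [226 285  37  32 932] [ 0.6591 -0.0229]
cork [556.9 334.9] [ 545  306   25   58 1333] [0.3836 0.4549]
cork [279.2 326.9] [ 261  310   37   35 1039] [0.6614 0.0619]
cork [316.9 355.6] [ 298  337   39   38 1159] [0.6641 0.1467]
cork [575.9 463.5] [ 540  442   81   38 2212] [0.5685 0.5542]
dish [185.   36.2] [168  22  41  33 766] [ 0.0983 -0.7706]
dish [327.8 228.7] [ 309  213   41   34 1031] [ 0.426  -0.0059]
purple [407.8 227.2] [0.332 0.126]
purple [471.2 271.9] [0.352 0.277]
purple [344.4 288.4] [0.527 0.107]
```

View pics/crop.png

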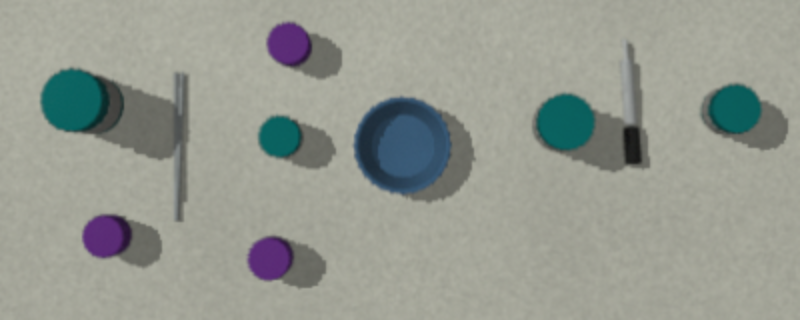

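The crop shows the teal small tub (crop 280,136), distinct from the purple ones, and the three other teal tubs. Next I turn the tool to yaw 90, so that tool x = +y, tool y = +x and tool z = down.

Emit:
{"api": "move_arm", "payload": {"slide": [[0, 0, 0], [0, 0, 0], [0, 0, 0], [0, 0, 0], [0, 0, 0], [0, 0, 0], [0, 0, 0], [0, 0, 0], [0, 0, 0], [0, 0, 0]], "delta_rot": [[0, 0, -7.13], [0, 0, -7.13], [0, 0, -7.13], [0, 0, -7.13], [0, 0, -7.13], [0, 0, -7.13], [0, 0, -7.13], [0, 0, -7.13], [0, 0, -7.13], [0, 0, -7.13]], "gripper": [1, 1, 1, 1, 1, 1, 1, 1, 1, 1]}}

```text
t: 1.03
eef_pos: [0.2006, -0.5917, 0.231]
orientation: [-180.0, -0.0, 90.4]
ft_force: [-0.2, 0.3, 0.5]
width: 0.0855
finger_force: 0.0
```

Emit:
{"api": "move_arm", "payload": {"slide": [[28.8, 25.1, 0], [28.8, 25.1, 0], [28.8, 25.1, 0], [28.8, 25.1, 0], [28.8, 25.1, 0], [28.8, 25.1, 0], [28.8, 25.1, 0], [28.8, 25.1, 0], [28.8, 25.1, 0], [28.8, 25.1, 0]], "delta_rot": [[0, 0, 0], [0, 0, 0], [0, 0, 0], [0, 0, 0], [0, 0, 0], [0, 0, 0], [0, 0, 0], [0, 0, 0], [0, 0, 0], [0, 0, 0]], "gripper": [1, 1, 1, 1, 1, 1, 1, 1, 1, 1]}}

```text
t: 1.87
eef_pos: [0.4524, -0.3021, 0.2313]
orientation: [180.0, 0.0, 90.0]
ft_force: [0.6, 0.3, 0.5]
width: 0.0853
finger_force: 0.0
```

Emit:
{"api": "move_arm", "payload": {"slide": [[0, 0, 25], [0, 0, 25], [0, 0, 25], [0, 0, 25], [0, 0, 25], [0, 0, 20], [0, 0, 0]], "delta_rot": [[0, 0, 0], [0, 0, 0], [0, 0, 0], [0, 0, 0], [0, 0, 0], [0, 0, 0], [0, 0, 0]], "gripper": [1, 1, 1, 1, 1, 1, 1]}}

```text
t: 2.45
eef_pos: [0.4486, -0.3012, 0.0814]
orientation: [-179.6, -0.3, 90.0]
ft_force: [-0.4, 0.9, -0.4]
width: 0.0854
finger_force: 0.0
```

```bash
python3 - <<'E'
from h import *
for i in range(3):
    im=cams.camera('scene');print(robot.read_state()['eef_pos'].round(4))
cv2.imwrite('pics/m1.png',cv2.resize(im[90:290,120:420],None,fx=2.5,fy=2.5)[:,:,::-1])
E
```

```text
[ 0.4498 -0.3022  0.0838]
[ 0.451  -0.3034  0.0859]
[ 0.4519 -0.3042  0.0872]
```

View pics/m1.png

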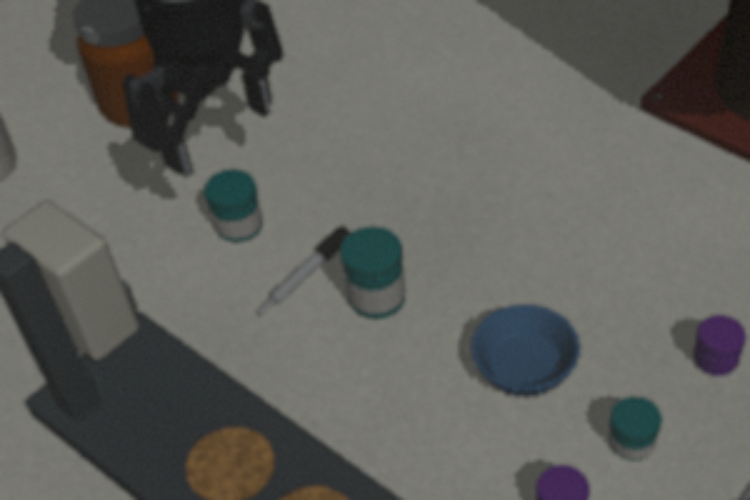

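The picture shows the fingers straddling the line over the medium tub (crop 235,205). Now I descend and grip.

Emit:
{"api": "move_arm", "payload": {"slide": [[0, 0, 20], [0, 0, 20], [0, 0, 20], [0, 0, 13], [0, 0, 5], [0, 0, 0], [0, 0, 0], [0, 0, 0], [0, 0, 0]], "delta_rot": [[0, 0, 0], [0, 0, 0], [0, 0, 0], [0, 0, 0], [0, 0, 0], [0, 0, 0], [0, 0, 0], [0, 0, 0], [0, 0, 0]], "gripper": [1, 1, 1, 1, 1, 1, 1, 1, 1]}}

```text
t: 3.35
eef_pos: [0.4524, -0.3046, 0.0097]
orientation: [179.9, 0.1, 90.0]
ft_force: [-0.3, 1.1, -0.6]
width: 0.0852
finger_force: 0.0
```

Emit:
{"api": "move_arm", "payload": {"slide": [[0, 0, 0], [0, 0, 0], [0, 0, 0], [0, 0, 0], [0, 0, 0], [0, 0, 0], [0, 0, 0], [0, 0, 0], [0, 0, 0], [0, 0, 0]], "delta_rot": [[0, 0, 0], [0, 0, 0], [0, 0, 0], [0, 0, 0], [0, 0, 0], [0, 0, 0], [0, 0, 0], [0, 0, 0], [0, 0, 0], [0, 0, 0]], "gripper": [-1, -1, -1, -1, -1, -1, -1, -1, -1, -1]}}

```text
t: 4.18
eef_pos: [0.4519, -0.3042, 0.0089]
orientation: [180.0, 0.0, 90.0]
ft_force: [0.4, 0.8, 6.0]
width: 0.0449
finger_force: 61.0
```

Emit:
{"api": "move_arm", "payload": {"slide": [[0, 0, -10], [0, 0, -20], [0, 0, -25], [0, 0, -25], [0, 0, -25], [0, 0, -20], [0, 0, -15], [0, 0, 0], [10, 5, 0], [20, 11, 0]], "delta_rot": [[0, 0, 0], [0, 0, 0], [0, 0, 0], [0, 0, 0], [0, 0, 0], [0, 0, 0], [0, 0, 0], [0, 0, 0], [0, 0, 0], [0, 0, 0]], "gripper": [-1, -1, -1, -1, -1, -1, -1, -1, -1, -1]}}

```text
t: 5.02
eef_pos: [0.4664, -0.274, 0.1471]
orientation: [-179.9, -0.0, 89.9]
ft_force: [0.5, 0.5, -0.7]
width: 0.0444
finger_force: 61.2
```

Emit:
{"api": "move_arm", "payload": {"slide": [[30, 17, 0], [30, 17, 0], [30, 17, 0], [30, 17, 0], [30, 17, 0], [30, 17, 0], [30, 17, 0], [30, 17, 0], [30, 17, 0], [30, 17, 0]], "delta_rot": [[0, 0, 0], [0, 0, 0], [0, 0, 0], [0, 0, 0], [0, 0, 0], [0, 0, 0], [0, 0, 0], [0, 0, 0], [0, 0, 0], [0, 0, 0]], "gripper": [-1, -1, -1, -1, -1, -1, -1, -1, -1, -1]}}

```text
t: 5.85
eef_pos: [0.6363, 0.029, 0.1456]
orientation: [-179.8, -0.0, 90.0]
ft_force: [1.7, -0.5, -0.3]
width: 0.0451
finger_force: 61.2
```

Emit:
{"api": "move_arm", "payload": {"slide": [[20, 12, 0], [10, 7, 0], [5, 3, 0], [0, 0, 0], [0, 0, 0], [0, 0, 0], [0, 0, 0], [0, 0, 0]], "delta_rot": [[0, 0, 0], [0, 0, 0], [0, 0, 0], [0, 0, 0], [0, 0, 0], [0, 0, 0], [0, 0, 0], [0, 0, 0]], "gripper": [-1, -1, -1, -1, -1, -1, -1, -1]}}

```text
t: 6.52
eef_pos: [0.6591, 0.0601, 0.1485]
orientation: [180.0, 0.0, 89.9]
ft_force: [-0.6, -0.5, -0.1]
width: 0.0449
finger_force: 61.2
```

Emit:
{"api": "move_arm", "payload": {"slide": [[0, 0, 20], [0, 0, 25], [0, 0, 25], [0, 0, 15], [0, 0, 10], [0, 0, 5], [0, 0, 3], [0, 0, 0], [0, 0, 0], [0, 0, 0]], "delta_rot": [[0, 0, 0], [0, 0, 0], [0, 0, 0], [0, 0, 0], [0, 0, 0], [0, 0, 0], [0, 0, 0], [0, 0, 0], [0, 0, 0], [0, 0, 0]], "gripper": [-1, -1, -1, -1, -1, -1, -1, -1, -1, -1]}}

```text
t: 7.35
eef_pos: [0.6605, 0.0613, 0.0468]
orientation: [179.9, 0.0, 90.0]
ft_force: [-0.6, -0.8, -0.1]
width: 0.0449
finger_force: 61.2
```

Emit:
{"api": "move_arm", "payload": {"slide": [[0, 0, 1.5], [0, 0, 1.5], [0, 0, 0], [0, 0, 0], [0, 0, 0]], "delta_rot": [[0, 0, 0], [0, 0, 0], [0, 0, 0], [0, 0, 0], [0, 0, 0]], "gripper": [-1, -1, -1, -1, -1]}}

```text
t: 7.77
eef_pos: [0.6593, 0.0613, 0.0423]
orientation: [180.0, -0.0, 90.0]
ft_force: [0.2, 1.2, -0.1]
width: 0.0451
finger_force: 61.2
```

Emit:
{"api": "move_arm", "payload": {"slide": [[0, 0, 0], [0, 0, 0], [0, 0, 0], [0, 0, 0], [0, 0, 0], [0, 0, 0], [0, 0, -5], [0, 0, -15], [0, 0, -20], [0, 0, -25]], "delta_rot": [[0, 0, 0], [0, 0, 0], [0, 0, 0], [0, 0, 0], [0, 0, 0], [0, 0, 0], [0, 0, 0], [0, 0, 0], [0, 0, 0], [0, 0, 0]], "gripper": [1, 1, 1, 1, 1, 1, 1, 1, 1, 1]}}

```text
t: 8.6
eef_pos: [0.6584, 0.0613, 0.1076]
orientation: [-179.9, -0.0, 90.0]
ft_force: [0.4, -0.5, -0.5]
width: 0.0856
finger_force: 0.0
```

Emit:
{"api": "move_arm", "payload": {"slide": [[-20, -20, -10], [-30, -31, -10], [-30, -31, 0], [-30, -31, 0], [-30, -31, 0], [-30, -31, 0], [-20, -22, 0], [-12, -13, 0], [-6, -6, 0], [0, 0, 0]], "delta_rot": [[0, 0, 0], [0, 0, 0], [0, 0, 0], [0, 0, 0], [0, 0, 0], [0, 0, 0], [0, 0, 0], [0, 0, 0], [0, 0, 0], [0, 0, 0]], "gripper": [1, 1, 1, 1, 1, 1, 1, 1, 1, 1]}}

```text
t: 9.43
eef_pos: [0.4492, -0.1422, 0.128]
orientation: [179.9, 0.1, 89.9]
ft_force: [-0.2, -0.7, -0.1]
width: 0.0854
finger_force: 0.0
```

```bash
python3 - <<'E'
from h import *
for n in('top','scene'):
    im=cams.camera(n);print(robot.read_state()['eef_pos'].round(4))
    for c,st in blobs(im,*TEAL): print('teal',c,st,[ray(n,*c,h-(.003 if n=='top' else .0055)).round(4)[:2].tolist() for h in (.083,.064)])
cv2.imwrite('pics/m2.png',im[:,:,::-1])
E
```

```text
[ 0.4501 -0.1414  0.1279]
teal [284.2 152.3] [273 140  24  26 494] [[0.6561, 0.0597], [0.6611, 0.0611]]
teal [156.9 259.8] [141 245  33  30 805] [[0.4669, 0.2873], [0.4682, 0.2932]]
teal [259.6 278. ] [250 269  20  19 316] [[0.4326, 0.1042], [0.4333, 0.1066]]
[ 0.4505 -0.1409  0.1277]
teal [268.7 191.1] [257 182  23  22 365] [[0.4572, -0.1321], [0.4448, -0.1448]]
teal [374.  257.2] [365 250  18  16 226] [[0.4655, 0.1263], [0.4533, 0.1205]]
teal [455.6 308.9] [440 295  32  30 727] [[0.4716, 0.2943], [0.4596, 0.2929]]
teal [278.1 314.6] [265 302  26  27 574] [[0.6604, 0.0625], [0.6534, 0.055]]
```

View pics/m2.png

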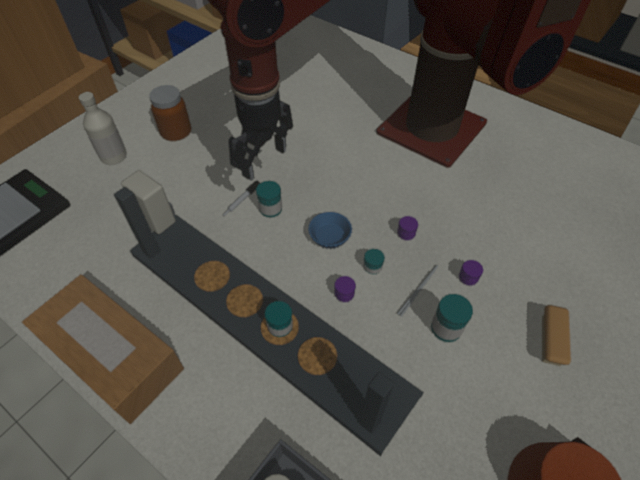

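The medium tub stands on round b, about 2 mm off. Next is the large tub.

Emit:
{"api": "move_arm", "payload": {"slide": [[-5.5, -7.5, 0], [0, 0, 20], [0, 0, 25], [0, 0, 25], [0, 0, 20], [0, 0, 14], [0, 0, 8], [0, 0, 0], [0, 0, 0], [0, 0, 0]], "delta_rot": [[0, 0, 0], [0, 0, 0], [0, 0, 0], [0, 0, 0], [0, 0, 0], [0, 0, 0], [0, 0, 0], [0, 0, 0], [0, 0, 0], [0, 0, 0]], "gripper": [1, 1, 1, 1, 1, 1, 1, 1, 1, 1]}}

```text
t: 10.37
eef_pos: [0.443, -0.1467, 0.0157]
orientation: [179.9, 0.0, 90.1]
ft_force: [0.9, 0.2, -0.2]
width: 0.0856
finger_force: 0.0
```

Emit:
{"api": "move_arm", "payload": {"slide": [[0, 0, 0], [0, 0, 0], [0, 0, 0], [0, 0, 0], [0, 0, 0], [0, 0, 0], [0, 0, 0], [0, 0, 0]], "delta_rot": [[0, 0, 0], [0, 0, 0], [0, 0, 0], [0, 0, 0], [0, 0, 0], [0, 0, 0], [0, 0, 0], [0, 0, 0]], "gripper": [-1, -1, -1, -1, -1, -1, -1, -1]}}

```text
t: 11.03
eef_pos: [0.443, -0.1469, 0.0159]
orientation: [179.9, 0.1, 90.0]
ft_force: [-1.0, 1.1, 7.0]
width: 0.051
finger_force: 62.1
```

Emit:
{"api": "move_arm", "payload": {"slide": [[0, 0, -10], [0, 0, -20], [0, 0, -25], [0, 0, -25], [0, 0, -25], [0, 0, -20], [5, 9, 0], [12, 20, 0], [18, 31, 0], [18, 31, 0]], "delta_rot": [[0, 0, 0], [0, 0, 0], [0, 0, 0], [0, 0, 0], [0, 0, 0], [0, 0, 0], [0, 0, 0], [0, 0, 0], [0, 0, 0], [0, 0, 0]], "gripper": [-1, -1, -1, -1, -1, -1, -1, -1, -1, -1]}}

```text
t: 11.87
eef_pos: [0.5335, -0.0927, 0.1393]
orientation: [-180.0, -0.0, 89.9]
ft_force: [0.3, -1.7, -1.0]
width: 0.051
finger_force: 62.7
```

Emit:
{"api": "move_arm", "payload": {"slide": [[18, 31, 0], [18, 31, 0], [15, 28, 0], [10, 18, 0], [6, 10, 0], [3, 5, 0], [0, 0, 0], [0, 0, 0], [0, 0, 0], [0, 0, 0]], "delta_rot": [[0, 0, 0], [0, 0, 0], [0, 0, 0], [0, 0, 0], [0, 0, 0], [0, 0, 0], [0, 0, 0], [0, 0, 0], [0, 0, 0], [0, 0, 0]], "gripper": [-1, -1, -1, -1, -1, -1, -1, -1, -1, -1]}}

```text
t: 12.7
eef_pos: [0.6552, -0.0239, 0.1396]
orientation: [-180.0, 0.0, 90.0]
ft_force: [-0.7, 0.1, -0.5]
width: 0.0509
finger_force: 62.7
```

Emit:
{"api": "move_arm", "payload": {"slide": [[0, 1.5, 20], [0, 0, 25], [0, 0, 20], [0, 0, 12], [0, 0, 7], [0, 0, 3], [0, 0, 1], [0, 0, 0], [0, 0, 0], [0, 0, 0]], "delta_rot": [[0, 0, 0], [0, 0, 0], [0, 0, 0], [0, 0, 0], [0, 0, 0], [0, 0, 0], [0, 0, 0], [0, 0, 0], [0, 0, 0], [0, 0, 0]], "gripper": [-1, -1, -1, -1, -1, -1, -1, -1, -1, -1]}}

```text
t: 13.53
eef_pos: [0.6584, -0.0235, 0.0531]
orientation: [179.9, 0.0, 90.0]
ft_force: [0.3, 0.1, -1.2]
width: 0.0509
finger_force: 62.7
```

Emit:
{"api": "move_arm", "payload": {"slide": [[0, -1, 1], [0, 0, 1], [0, 0, 0.5], [0, 0, 0], [0, 0, 0], [0, 0, 0]], "delta_rot": [[0, 0, 0], [0, 0, 0], [0, 0, 0], [0, 0, 0], [0, 0, 0], [0, 0, 0]], "gripper": [-1, -1, -1, -1, -1, -1]}}

```text
t: 14.03
eef_pos: [0.6564, -0.0233, 0.0492]
orientation: [-180.0, -0.0, 90.0]
ft_force: [0.7, 0.4, -0.3]
width: 0.0506
finger_force: 62.7
```

Next I release, rise and go on to the small tub at (.435, .111).

Emit:
{"api": "move_arm", "payload": {"slide": [[0, 0, 0], [0, 0, 0], [0, 0, 0], [0, 0, 0], [0, 0, 0], [0, 0, 0], [0, 0, -5], [0, 0, -15], [0, 0, -25], [0, 0, -25]], "delta_rot": [[0, 0, 0], [0, 0, 0], [0, 0, 0], [0, 0, 0], [0, 0, 0], [0, 0, 0], [0, 0, 0], [0, 0, 0], [0, 0, 0], [0, 0, 0]], "gripper": [1, 1, 1, 1, 1, 1, 1, 1, 1, 1]}}

```text
t: 14.87
eef_pos: [0.6559, -0.0232, 0.1203]
orientation: [-179.9, -0.0, 90.0]
ft_force: [0.9, -0.6, 0.9]
width: 0.0854
finger_force: 0.0
```

Emit:
{"api": "move_arm", "payload": {"slide": [[10, -20, -10], [18, -30, -10], [18, -30, 0], [18, -30, 0], [18, -30, 0], [18, -30, 0], [15, -25, 0], [12, -16, 0], [7, -10, 0], [0, 0, 0]], "delta_rot": [[0, 0, 0], [0, 0, 0], [0, 0, 0], [0, 0, 0], [0, 0, 0], [0, 0, 0], [0, 0, 0], [0, 0, 0], [0, 0, 0], [0, 0, 0]], "gripper": [1, 1, 1, 1, 1, 1, 1, 0.5, 0.5, 0.5]}}

```text
t: 15.7
eef_pos: [0.4344, 0.1117, 0.1403]
orientation: [179.9, -0.0, 90.1]
ft_force: [0.2, 0.1, -0.7]
width: 0.0641
finger_force: 0.0
```

```bash
python3 - <<'E'
from h import *
for n in('top','scene'):
    im=cams.camera(n);print(robot.read_state()['eef_pos'].round(4),robot.read_state()['width'])
    for c,st in blobs(im,*TEAL): print('teal',c,st,[ray(n,*c,h-(.003 if n=='top' else .0055)).round(4)[:2].tolist() for h in (.083,.097)])
E
```

```text
[0.4357 0.111  0.1404] 0.06405816522661796
teal [331.4 151. ] [318 137  28  30 668] [[0.6568, -0.0247], [0.6531, -0.0246]]
teal [284.1 152.3] [272 140  25  26 497] [[0.6561, 0.0598], [0.6524, 0.0587]]
[0.4365 0.1105 0.1404] 0.06367138826777162
teal [373.9 257.2] [365 250  18  16 231] [[0.4656, 0.1262], [0.4746, 0.1305]]
teal [241.2 283.5] [227 269  29  30 707] [[0.6524, -0.0281], [0.6577, -0.0208]]
teal [455.7 308.9] [440 295  32  30 720] [[0.4715, 0.2944], [0.4804, 0.2954]]
teal [278.  314.6] [265 302  26  27 575] [[0.6605, 0.0624], [0.6656, 0.0679]]
```

Emit:
{"api": "move_arm", "payload": {"slide": [[0, -1.5, 20], [0, 0, 25], [0, 0, 25], [0, 0, 25], [0, 0, 20], [0, 0, 12], [0, 0, 8], [0, 0, 0], [0, 0, 0], [0, 0, 0]], "delta_rot": [[0, 0, 0], [0, 0, 0], [0, 0, 0], [0, 0, 0], [0, 0, 0], [0, 0, 0], [0, 0, 0], [0, 0, 0], [0, 0, 0], [0, 0, 0]], "gripper": [0.5, 0.5, 0.5, 0.5, 0.5, 0.5, 0.5, 0.5, 0.5, 0.5]}}

```text
t: 16.63
eef_pos: [0.4353, 0.1104, 0.0052]
orientation: [179.9, -0.0, 90.0]
ft_force: [0.2, -0.3, 0.3]
width: 0.0643
finger_force: 0.0
```

Emit:
{"api": "move_arm", "payload": {"slide": [[0, 0, 0], [0, 0, 0], [0, 0, 0], [0, 0, 0], [0, 0, 0], [0, 0, 0], [0, 0, 0], [0, 0, 0]], "delta_rot": [[0, 0, 0], [0, 0, 0], [0, 0, 0], [0, 0, 0], [0, 0, 0], [0, 0, 0], [0, 0, 0], [0, 0, 0]], "gripper": [-1, -1, -1, -1, -1, -1, -1, -1]}}

```text
t: 17.3
eef_pos: [0.4352, 0.1106, 0.0056]
orientation: [179.9, -0.0, 90.0]
ft_force: [-0.5, -0.8, 6.5]
width: 0.0383
finger_force: 60.0
```

Emit:
{"api": "move_arm", "payload": {"slide": [[0, 0, -10], [0, 0, -20], [0, 0, -25], [0, 0, -25], [0, 0, -25], [0, 0, -25], [1, 10, 0], [3, 20, 0], [5, 32, 0], [5, 32, 0]], "delta_rot": [[0, 0, 0], [0, 0, 0], [0, 0, 0], [0, 0, 0], [0, 0, 0], [0, 0, 0], [0, 0, 0], [0, 0, 0], [0, 0, 0], [0, 0, 0]], "gripper": [-1, -1, -1, -1, -1, -1, -1, -1, -1, -1]}}

```text
t: 18.13
eef_pos: [0.5287, 0.1249, 0.1354]
orientation: [179.9, -0.0, 90.0]
ft_force: [-0.3, 0.0, 0.6]
width: 0.0386
finger_force: 60.3
```

Emit:
{"api": "move_arm", "payload": {"slide": [[5, 32, 0], [5, 32, 0], [5, 30, 0], [3, 20, 0], [2, 12, 0], [1, 7, 0], [0, 0, 0], [0, 0, 0], [0, 0, 0], [0, 0, 0]], "delta_rot": [[0, 0, 0], [0, 0, 0], [0, 0, 0], [0, 0, 0], [0, 0, 0], [0, 0, 0], [0, 0, 0], [0, 0, 0], [0, 0, 0], [0, 0, 0]], "gripper": [-1, -1, -1, -1, -1, -1, -1, -1, -1, -1]}}

```text
t: 18.97
eef_pos: [0.66, 0.1456, 0.1344]
orientation: [-180.0, 0.0, 90.0]
ft_force: [0.2, 0.3, 0.7]
width: 0.0385
finger_force: 60.4
```

Emit:
{"api": "move_arm", "payload": {"slide": [[0, 1.5, 20], [0, 0, 25], [0, 0, 22], [0, 0, 14], [0, 0, 8], [0, 0, 4], [0, 0, 1.5], [0, 0, 0], [0, 0, 0], [0, 0, 0]], "delta_rot": [[0, 0, 0], [0, 0, 0], [0, 0, 0], [0, 0, 0], [0, 0, 0], [0, 0, 0], [0, 0, 0], [0, 0, 0], [0, 0, 0], [0, 0, 0]], "gripper": [-1, -1, -1, -1, -1, -1, -1, -1, -1, -1]}}

```text
t: 19.8
eef_pos: [0.6634, 0.1458, 0.0412]
orientation: [179.9, -0.0, 90.0]
ft_force: [0.1, 0.2, -0.3]
width: 0.0381
finger_force: 60.4
```

Emit:
{"api": "move_arm", "payload": {"slide": [[0, 0, 0], [0, 0, 0], [0, 0, 0]], "delta_rot": [[0, 0, 0], [0, 0, 0], [0, 0, 0]], "gripper": [-1, -1, -1]}}

```text
t: 20.05
eef_pos: [0.6626, 0.1457, 0.0401]
orientation: [180.0, -0.0, 90.0]
ft_force: [-1.5, 0.1, -0.7]
width: 0.0385
finger_force: 60.4
```

Emit:
{"api": "move_arm", "payload": {"slide": [[0, 0, 0.5], [0, 0, 0], [0, 0, 0], [0, 0, 0], [0, 0, 0], [0, 0, 0], [0, 0, -10], [0, 0, -20], [0, 0, -25], [0, 0, -25]], "delta_rot": [[0, 0, 0], [0, 0, 0], [0, 0, 0], [0, 0, 0], [0, 0, 0], [0, 0, 0], [0, 0, 0], [0, 0, 0], [0, 0, 0], [0, 0, 0]], "gripper": [-1, 1, 1, 1, 1, 1, 1, 1, 1, 1]}}

```text
t: 20.88
eef_pos: [0.6619, 0.1456, 0.1202]
orientation: [-179.9, 0.0, 90.0]
ft_force: [-0.1, -0.2, 0.6]
width: 0.0851
finger_force: 0.0
```

Emit:
{"api": "move_arm", "payload": {"slide": [[0, -20, -20], [0, -30, 0], [0, -30, 0], [0, -30, 0], [20, -30, 0], [30, -20, 0], [35, -15, 0], [30, -10, 0], [20, -7, 0], [10, -2.5, 0]], "delta_rot": [[0, 0, 0], [0, 0, 0], [0, 0, 0], [0, 0, 0], [0, 0, 0], [0, 0, 0], [0, 0, 0], [0, 0, 0], [0, 0, 0], [0, 0, 0]], "gripper": [1, 1, 1, 1, 1, 1, 1, 1, 1, 1]}}

```text
t: 21.72
eef_pos: [0.4668, 0.2931, 0.1403]
orientation: [179.9, -0.1, 90.2]
ft_force: [0.1, 0.2, -0.4]
width: 0.0855
finger_force: 0.0
```

Emit:
{"api": "move_arm", "payload": {"slide": [[0, 0, 0], [0, 0, 0], [0, 0, 0], [0, 0, 0]], "delta_rot": [[0, 0, 0], [0, 0, 0], [0, 0, 0], [0, 0, 0]], "gripper": [1, 1, 1, 1]}}

```text
t: 22.05
eef_pos: [0.4685, 0.2893, 0.1392]
orientation: [-180.0, 0.0, 89.9]
ft_force: [0.7, 0.0, 0.3]
width: 0.0852
finger_force: 0.0
```

```bash
python3 - <<'E'
from h import *
for n in('top','scene'):
    im=cams.camera(n);print(robot.read_state()['eef_pos'].round(4))
    for c,st in blobs(im,*TEAL): print('teal',c,st,[ray(n,*c,h-(.003 if n=='top' else .0055)).round(4)[:2].tolist() for h in (.069,.078)])
E
```

```text
[0.4684 0.2893 0.1392]
teal [331.4 151. ] [318 137  28  30 668] [[0.6605, -0.0248], [0.6581, -0.0247]]
teal [284.1 152.3] [272 140  25  26 497] [[0.6598, 0.0609], [0.6574, 0.0602]]
teal [238.1 154.1] [228 144  21  21 346] [[0.6583, 0.1448], [0.656, 0.1434]]
teal [156.8 259.8] [140 245  34  30 811] [[0.4679, 0.2918], [0.4673, 0.289]]
[0.4684 0.2894 0.1392]
teal [241.1 283.6] [227 269  29  31 704] [[0.6474, -0.0355], [0.6508, -0.0308]]
teal [456.4 311.8] [440 299  32  26 544] [[0.467, 0.297], [0.4727, 0.2976]]
teal [278.1 314.6] [265 302  27  27 576] [[0.6552, 0.057], [0.6585, 0.0605]]
teal [316.7 346.9] [307 336  22  25 397] [[0.6626, 0.1453], [0.6658, 0.1477]]
```

Emit:
{"api": "move_arm", "payload": {"slide": [[1.5, 0, 20], [0, 0, 25], [0, 0, 25], [0, 0, 20], [0, 0, 15], [0, 0, 8], [0, 0, 4], [0, 0, 0], [0, 0, 0], [0, 0, 0]], "delta_rot": [[0, 0, 0], [0, 0, 0], [0, 0, 0], [0, 0, 0], [0, 0, 0], [0, 0, 0], [0, 0, 0], [0, 0, 0], [0, 0, 0], [0, 0, 0]], "gripper": [1, 1, 1, 1, 1, 1, 1, 1, 1, 1]}}

```text
t: 22.98
eef_pos: [0.4689, 0.2924, 0.0235]
orientation: [179.9, -0.1, 90.0]
ft_force: [-0.7, 0.7, 0.4]
width: 0.0855
finger_force: 0.0
```

Emit:
{"api": "move_arm", "payload": {"slide": [[0, 0, 0], [0, 0, 0], [0, 0, 0], [0, 0, 0], [0, 0, 0], [0, 0, 0], [0, 0, 0], [0, 0, 0]], "delta_rot": [[0, 0, 0], [0, 0, 0], [0, 0, 0], [0, 0, 0], [0, 0, 0], [0, 0, 0], [0, 0, 0], [0, 0, 0]], "gripper": [-1, -1, -1, -1, -1, -1, -1, -1]}}

```text
t: 23.65
eef_pos: [0.4687, 0.2926, 0.0234]
orientation: [179.9, -0.0, 90.0]
ft_force: [0.6, -0.7, 5.7]
width: 0.0575
finger_force: 62.3
```

Emit:
{"api": "move_arm", "payload": {"slide": [[0, 0, -10], [0, 0, -20], [0, 0, -25], [0, 0, -25], [0, 0, -25], [0, 0, -20], [-8, 0, -10], [-16, 0, 0], [-25, 0, 0], [-32, 0, 0]], "delta_rot": [[0, 0, 0], [0, 0, 0], [0, 0, 0], [0, 0, 0], [0, 0, 0], [0, 0, 0], [0, 0, 0], [0, 0, 0], [0, 0, 0], [0, 0, 0]], "gripper": [-1, -1, -1, -1, -1, -1, -1, -1, -1, -1]}}

```text
t: 24.48
eef_pos: [0.4672, 0.2107, 0.157]
orientation: [-180.0, -0.0, 90.2]
ft_force: [0.8, -0.1, -0.8]
width: 0.0566
finger_force: 62.3
```

Emit:
{"api": "move_arm", "payload": {"slide": [[-32, 0, 0], [-32, 0, 0], [-32, 0, 0], [-32, 5, 0], [-32, 10, 0], [-32, 15, 0], [-32, 15, 0], [-30, 20, 0], [-25, 20, 0], [-18, 25, 0]], "delta_rot": [[0, 0, 0], [0, 0, 0], [0, 0, 0], [0, 0, 0], [0, 0, 0], [0, 0, 0], [0, 0, 0], [0, 0, 0], [0, 0, 0], [0, 0, 0]], "gripper": [-1, -1, -1, -1, -1, -1, -1, -1, -1, -1]}}

```text
t: 25.32
eef_pos: [0.5771, -0.0888, 0.1564]
orientation: [-179.9, 0.0, 89.9]
ft_force: [0.8, 0.2, -1.3]
width: 0.0572
finger_force: 62.4
```

Emit:
{"api": "move_arm", "payload": {"slide": [[-12, 25, 0], [-7, 20, 0], [-4, 15, 0], [0, 10, 0], [0, 5, 0], [0, 2, 0], [0, 0, 0], [0, 0, 0], [0, 0, 0], [0, 0, 0]], "delta_rot": [[0, 0, 0], [0, 0, 0], [0, 0, 0], [0, 0, 0], [0, 0, 0], [0, 0, 0], [0, 0, 0], [0, 0, 0], [0, 0, 0], [0, 0, 0]], "gripper": [-1, -1, -1, -1, -1, -1, -1, -1, -1, -1]}}

```text
t: 26.15
eef_pos: [0.6545, -0.1087, 0.1574]
orientation: [-180.0, 0.0, 90.0]
ft_force: [-0.3, 0.1, -1.0]
width: 0.0571
finger_force: 62.4
```

Emit:
{"api": "move_arm", "payload": {"slide": [[1, 1, 20], [0, 0, 25], [0, 0, 22], [0, 0, 15], [0, 0, 9], [0, 0, 5], [0, 0, 3], [0, 0, 0], [0, 0, 0], [0, 0, 0]], "delta_rot": [[0, 0, 0], [0, 0, 0], [0, 0, 0], [0, 0, 0], [0, 0, 0], [0, 0, 0], [0, 0, 0], [0, 0, 0], [0, 0, 0], [0, 0, 0]], "gripper": [-1, -1, -1, -1, -1, -1, -1, -1, -1, -1]}}

```text
t: 26.98
eef_pos: [0.657, -0.1081, 0.0597]
orientation: [179.9, 0.0, 90.0]
ft_force: [-0.2, -0.4, -1.4]
width: 0.0571
finger_force: 62.4
```

Emit:
{"api": "move_arm", "payload": {"slide": [[0, 0, 0], [0, 0, 0], [0, 0, 0]], "delta_rot": [[0, 0, 0], [0, 0, 0], [0, 0, 0]], "gripper": [-1, -1, -1]}}

```text
t: 27.23
eef_pos: [0.6563, -0.108, 0.0587]
orientation: [180.0, 0.0, 90.0]
ft_force: [0.2, 0.0, -1.1]
width: 0.0572
finger_force: 62.4
```

Emit:
{"api": "move_arm", "payload": {"slide": [[0, -0.5, 1], [0, 0, 0], [0, 0, 0], [0, 0, 0], [0, 0, 0], [0, 0, 0], [0, 0, 0], [0, 0, 0], [0, 0, 0], [0, 0, -5]], "delta_rot": [[0, 0, 0], [0, 0, 0], [0, 0, 0], [0, 0, 0], [0, 0, 0], [0, 0, 0], [0, 0, 0], [0, 0, 0], [0, 0, 0], [0, 0, 0]], "gripper": [-1, -1, -1, 1, 1, 1, 1, 1, 1, 1]}}

```text
t: 28.07
eef_pos: [0.6546, -0.1076, 0.0612]
orientation: [-179.9, -0.0, 90.0]
ft_force: [-0.6, -0.1, -0.1]
width: 0.0854
finger_force: 0.0
```

Emit:
{"api": "move_arm", "payload": {"slide": [[0, 0, -15], [0, 0, -25], [0, 0, -30], [0, 0, -30], [0, -20, -10], [0, -35, 0], [0, -35, 0], [0, -35, 0], [0, -35, 0], [0, -20, 0]], "delta_rot": [[0, 0, 0], [0, 0, 0], [0, 0, 0], [0, 0, 0], [0, 0, 0], [0, 0, 0], [0, 0, 0], [0, 0, 0], [0, 0, 0], [0, 0, 0]], "gripper": [1, 1, 1, 1, 1, 1, 1, 1, 1, 1]}}

```text
t: 28.9
eef_pos: [0.4727, -0.1076, 0.1731]
orientation: [-180.0, 0.0, 90.0]
ft_force: [0.5, -0.3, -0.6]
width: 0.0848
finger_force: 0.0
```

Emit:
{"api": "move_arm", "payload": {"slide": [[0, 0, 0], [0, 0, 0], [0, 0, 0], [0, 0, 0], [0, 0, 0], [0, 0, 0]], "delta_rot": [[0, 0, 0], [0, 0, 0], [0, 0, 0], [0, 0, 0], [0, 0, 0], [0, 0, 0]], "gripper": [1, 1, 1, 1, 1, 1]}}

```text
t: 29.4
eef_pos: [0.4761, -0.1079, 0.1722]
orientation: [-180.0, -0.0, 90.0]
ft_force: [-0.9, 0.7, -0.6]
width: 0.0852
finger_force: 0.0
```

```bash
python3 - <<'E'
from h import *
for n in('top','scene'):
    im=cams.camera(n);print(robot.read_state()['eef_pos'].round(4))
    for c,st in blobs(im,*TEAL): print('teal',c,st,[ray(n,*c,h+.033-(.003 if n=='top' else .0055)).round(4)[:2].tolist() for h in H.values()])
    for c,st in blobs(im,(100,80,40),(115,255,255),300): print('dish',c,ray(n,*c,.02).round(4)[:2])
    cv2.imwrite(f'pics/end_{n}.png',im[:,:,::-1])
E
```

```text
[ 0.476  -0.1079  0.1721]
teal [378.6 146.7] [364 132  32  33 737] [[0.6671, -0.1104], [0.6632, -0.109], [0.6594, -0.1077], [0.6556, -0.1064]]
teal [331.4 151. ] [318 137  28  30 669] [[0.6605, -0.0248], [0.6568, -0.0247], [0.6531, -0.0246], [0.6493, -0.0244]]
teal [284.1 152.3] [272 140  25  26 497] [[0.6598, 0.0609], [0.6561, 0.0598], [0.6524, 0.0587], [0.6487, 0.0576]]
teal [238.1 154.1] [228 144  21  21 347] [[0.6583, 0.1448], [0.6547, 0.1425], [0.651, 0.1402], [0.6473, 0.1379]]
dish [315.9 280.3] [0.429  0.0075]
[ 0.4758 -0.1079  0.172 ]
teal [205.2 255.1] [189 239  33  33 851] [[0.6417, -0.131], [0.6471, -0.1218], [0.6525, -0.1126], [0.6579, -0.1034]]
teal [241.1 283.6] [227 269  29  31 712] [[0.6474, -0.0355], [0.6527, -0.0281], [0.658, -0.0208], [0.6633, -0.0135]]
teal [278.1 314.5] [265 301  27  28 585] [[0.6551, 0.0569], [0.6602, 0.0624], [0.6653, 0.0679], [0.6705, 0.0735]]
teal [316.7 346.9] [307 336  22  25 401] [[0.6626, 0.1453], [0.6676, 0.1491], [0.6726, 0.153], [0.6776, 0.1568]]
dish [184.8  36.2] [ 0.0987 -0.7711]
dish [327.7 228.6] [ 0.4259 -0.0062]
```

View pics/end_scene.png

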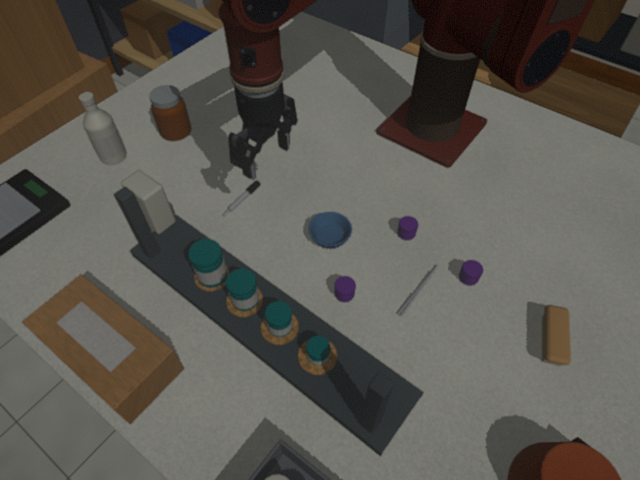

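The final picture shows all four tubs upright on their rounds in order of size, largest at (207,262) by the dispenser and smallest at (317,349). All are within about 5 mm of centre and the dish hasn't moved.

```bash
python3 -c "
from plant import robot
print(robot.finish_job())"
```

```text
the job is handed in; nothing more can be done
None
```

I handed the job in after about 30 s of robot time: the four teal tubs stand upright in order of size, largest on round_d next to the dispenser and smallest on round_a, each within about 5 mm of centre by the cameras, and the dish did not move; no verdict was returned.

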